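# Erect a tray blank, release the catch and hold the bonding press shut

### The job

Make up the small cardboard tray in the corner-bonding fixture: first raise its three lowered walls until they stand upright like the fourth. Then flip the upright safety catch in front of the lever right over towards the tray, and after that pull the lever by its black handle bar from its rear position forward, to the side where the catch is, fully to its stop. Finish still holding the lever at the stop (it springs back if let go) with all walls upright, and do not disturb the vial, tape roll and marker standing around.

Things in the scene. Friction and masses are not known exactly. Their poses are not given: they have to be found in the camera images.
- fixture: corner-bonding fixture, fixed: aluminium plate on a grey housing, 190 mm in its x (centred), y from -175 to +100 mm, top 50 mm above the worktop. Origin on the worktop, z up, -x = front (roughly towards the robot). Tray in the -y half, lever and catch in the +y half. Four black jaws, tops at 85 mm, off the tray's corners; they close in with the lever. Lever's bearing cheeks to 102 mm at y = 57 and 93 mm, x = 0
- tray_centre (a point): centre of the cardboard tray floor, 90 by 90 mm, 50 mm above the worktop, at (0, -85 mm) in the fixture's axes; axes as the fixture's. The wall on its +y side (45 mm high) already stands and is fixed; the other three are hinged
- wall_near (a joint): angle of the wall on the tray's -x side, rad: 0 = flat outwards, 1.57 = upright, stop 1.60; starts at 0.65 to 1.0, turns stiffly (0.025 N m) and stays put. Hinge line 52 mm above the worktop, 45 mm from the tray's centre. Wall 45 mm high from hinge to free edge, 82 mm wide, 3 mm thick. A fingertip against its free edge from outside, moved up and in along the edge's arc, raises it (a level push may jam)
- wall_far (a joint): angle of the wall on the tray's +x side, rad: 0 = flat outwards, 1.57 = upright, stop 1.60; starts at 0.65 to 1.0, turns stiffly (0.025 N m) and stays put. Hinge line 52 mm above the worktop, 45 mm from the tray's centre. Wall 45 mm high from hinge to free edge, 82 mm wide, 3 mm thick. A fingertip against its free edge from outside, moved up and in along the edge's arc, raises it (a level push may jam)
- wall_side (a joint): angle of the wall on the tray's -y side, rad: 0 = flat outwards, 1.57 = upright, stop 1.60; starts at 0.65 to 1.0, turns stiffly (0.025 N m) and stays put. Hinge line 52 mm above the worktop, 45 mm from the tray's centre. Wall 45 mm high from hinge to free edge, 82 mm wide, 3 mm thick. A fingertip against its free edge from outside, moved up and in along the edge's arc, raises it (a level push may jam)
- wall_near_edge (a point): middle of the free edge of the -x wall
- wall_far_edge (a point): middle of the free edge of the +x wall
- wall_side_edge (a point): middle of the free edge of the -y wall
- catch (a joint): angle of the safety catch, rad: 0 to 0.1 = upright, locks the lever; its top flips towards the tray (fixture -y) to the stop at 1.05; lever free and catch counted as flipped beyond 0.85. Stays where left (about 1 N at its top). Shaft along fixture x, 61 mm above the worktop; the tab stands at fixture x = -70, y = +75 mm
- catch_tip (a point): centre of the round black thumb end of the catch, 68 mm from its shaft (129 mm above the worktop when upright); thumb end 18 mm across (fixture y), 12 mm thick (fixture x), on a steel tab 14 mm wide and 10 mm thick
- lever (a joint): angle of the lever, rad: 0 = rear rest, leaning 0.6 to the fixture's +x; pulling its top towards fixture -x increases it to the stop at 1.15 (leaning 0.55 to -x). Blocked within the first 0.2 by the upright catch. A spring pulls it back: 1.5 N at the handle at rest, 5 N at the stop. Axis along fixture y, 90 mm above the worktop, at fixture x = 0
- lever_grip (a point): grip point of the lever: middle of a round black handle bar, 16 mm in diameter, that points along the fixture's +y from the lever's steel stem; 90 mm from the lever's axis, at fixture y = +117 mm. The free bar runs 28 mm to either side. 164 mm above the worktop at rest, 180 mm at the top of its arc, 167 mm at the stop
- vial: small vial, 27 mm across, 61 mm high, bystander, origin under its foot
- tape: roll of tape lying flat, 70 mm across, 20 mm high, bystander, origin under it
- marker: marker pen lying down, 139 mm long, 17 mm thick, bystander, origin under its middle

How it is judged:
By the outcome, as a careful person would: the job done as asked, in the order asked, and still so for the second after the job is handed in, while the arm keeps its last pose, push and grip.
It also fails if it takes over 64 s, if anything falls off the work surface, if the arm or the gripper's body presses on something with over 40 N, if the wrist force passes 120 N, or if a joint passes its speed limit or range.

### The arm

A 6-joint arm with a two-finger parallel gripper is mounted at the origin on a cart in front of the work surface, level with it; the furniture and walls round the work are solid. World frame = base frame: x ahead of the robot, y to its left, z up, the work surface at z = 0. Lengths are in mm, angles in rad, forces in N, time in s.
With the tool pointing down it reaches from about 375 to 900 mm from the base axis. Payload 3.1 kg.
Tool frame: the origin (TCP) lies between the finger pads; the fingertips stand arm.tcp_to_tips ahead of it and the grasp point (between the pads) lies 2 mm behind it (arm.tcp_to_tips is the distance from the TCP to the fingertips, in mm); z points along the fingers, y is the line along which they close (so a half turn about z gives the same grasp; the last joint's range is limited). The gripper opens to 87 mm and grips with 3 to 60 N. Pads are 19 mm wide; open, the fingers measure 117 mm over their backs; the gripper's body (75 mm by 190 mm) begins 51 mm behind the grasp point.
Start: joints at [1.056, 0.527, 1.433, -0, 1.181, -0.178], TCP at [205.912, 590.082, 239.548] pointing down, gripper open.
Joint ranges: [-3.08, 3.08], [-0.75, 2.2], [0.22, 2.44], [-1.43, 4.57], [0, 2.65], [-2.85, 2.85]. Speed limits (rad/s): [2.79, 2.79, 3.14, 3.14, 3.14, 3.14].

### API

Orientations are given as a 3x3 rotation matrix whose columns are the frame's x, y, z axes.
In Python, from rig import arm gives the robot as it stands.
- The arm moves only by the shell command python3 -m handwheel 'ROWS'. ROWS is JSON, one flat list of numbers, 7 for each row, row after row: the shift along the tool's x, y, z in m, then the turn, a rotation vector about the tool's x, y, z in rad, then the closure in counts, from 0 (fully open) to 255 (shut). A call has 1 to 5 rows; each row shifts and turns the commanded pose from where the row before left it, along the tool's axes as they then stand; what a row does not reach is not made up. A row lasts 1/8 s, in which the tool goes at most 62.5 mm and 10.7 degrees, less where a joint would pass 70% of its speed; a pose out of reach is approached as far as the arm can. A call is refused whole if a number of a shift passes 0.0625 or a number of a turn 0.188, either way. A call with a gripper value outside its range is refused whole. The fingers move at their own pace and stop on an object; the grip force is fixed at half the most. Time passes only in rows, so rows that do not move let the fingers close. It gives the time, the measured TCP pose, the force, the opening and the grip force at its end, in the units of the state.
- arm.read_state(): the state, without advancing time (a new reading comes with each control period).
- arm.read_camera(name): name is "scene" or "top"; returns the picture (384x512x3 uint8, blue, green, red); there is no depth.
- arm.get_calibration(name): a dict with "fovy" (degrees; the focal length in pixels is half the picture's height over the tangent of half this angle, whatever the lens; pixels are square), "cx", "cy" (the principal point, pixels), "T" (4x4, takes a point from camera to world coordinates). Camera axes: x right, y down, z forward; pixel columns grow to the right and rows downward; lengths in mm; the calibration is good to about 2 mm. A picture is of the moment at which its call begins. get_calibration takes no time and is no camera call.
- arm.finish_job(): hands the job in; it is judged then, once.
The state is a dict: "t": time; "q": joint angles; "dq": joint speeds; "joint_efforts": joint torques, N m; "eef_pos": TCP position; "tool_rot": TCP orientation; "force": force on the tool from outside, world axes, zero at the start; "torque": the same for the moment, N m; "opening": finger opening in mm; "grip_force": force on a finger pad.
Only numpy, scipy, OpenCV 4.12 (cv2) and the standard library are available. Lean on these libraries where they do the work, as an engineer would, in place of code of your own. Each camera call takes 0.05 s, during which the arm holds its last target. There are 200 camera calls.

## Working session

There is one attempt and no reset: what is moved stays moved. The work goes in short steps, Python scripts to look and compute and a shell command to move; the robot and the scene stay as the last step left them, time stands still between calls to the robot, and variables do not carry over. Pictures are saved under pics/ and viewed, at most 10 in all, crops included, and the job is handed in when it is done.

```bash
ls; mkdir -p pics; python3 - <<'E'
from rig import arm
import cv2,numpy as np
np.set_printoptions(precision=3,suppress=True)
for n in("scene","top"):
    cv2.imwrite(f"pics/{n}0.png",arm.read_camera(n)); c=arm.get_calibration(n);print(n,c)
s=arm.read_state();print(s,arm.tcp_to_tips)
E
```

```text
pics
scene {'fovy': 47.209707964356326, 'cx': 252.3157438434782, 'cy': 188.40283645489004, 'T': array([[   0.695,   -0.539,    0.477,  -72.325],
       [  -0.719,   -0.509,    0.473, -570.832],
       [  -0.012,   -0.672,   -0.741,  999.007],
       [   0.   ,    0.   ,    0.   ,    1.   ]])}
top {'fovy': 49.79864654734299, 'cx': 258.9639667830938, 'cy': 191.50488110307907, 'T': array([[   0.007,   -0.981,    0.195,  300.472],
       [  -1.   ,   -0.005,    0.01 ,  -14.454],
       [  -0.009,   -0.195,   -0.981, 1295.909],
       [   0.   ,    0.   ,    0.   ,    1.   ]])}
{'t': 0.1, 'q': array([ 1.057,  0.528,  1.434, -0.   ,  1.181, -0.178]), 'dq': array([-0.   ,  0.001, -0.005, -0.   , -0.002,  0.   ]), 'joint_efforts': array([ -0.   , -44.099, -17.715,   0.063,   0.054,  -0.   ]), 'eef_pos': array([205.592, 589.549, 238.667]), 'tool_rot': array([[-0.944,  0.329, -0.001],
       [ 0.329,  0.944, -0.002],
       [ 0.   , -0.002, -1.   ]]), 'force': array([-0.4  , -0.329, -0.786]), 'torque': array([-0.023, -0.005, -0.037]), 'grip_force': 0.0, 'opening': 86.78516510599336} 17.0
```

View pics/scene0.png

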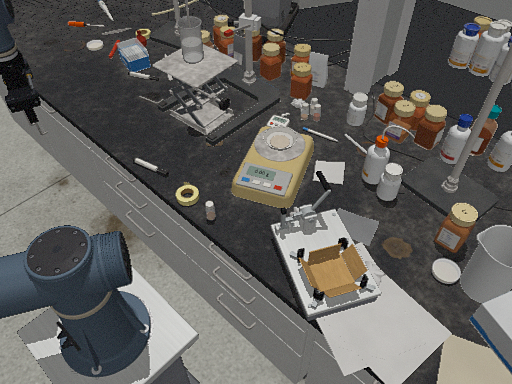

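View pics/top0.png

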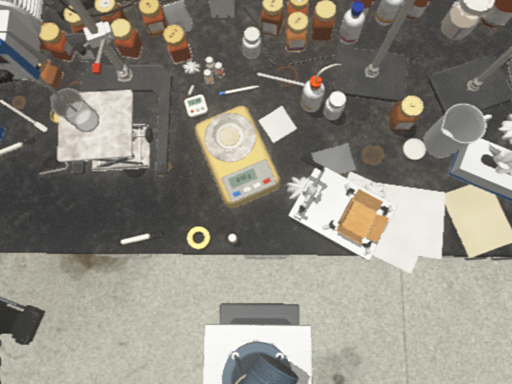

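The fixture is at about (325,258) in scene and (343,212) in top. The bystanders (marker, tape, vial) lie to its left, well away. I'll zoom in on the fixture.

```bash
python3 - <<'E'
import cv2
a=cv2.imread("pics/scene0.png")[165:325,260:390];b=cv2.imread("pics/top0.png")[160:265,280:405]
cv2.imwrite("pics/sc.png",cv2.resize(a,None,fx=3.75,fy=3.75,interpolation=2));cv2.imwrite("pics/tc.png",cv2.resize(b,None,fx=5.6,fy=5.6,interpolation=2))
E
```

```text
(no output)
```

View pics/sc.png

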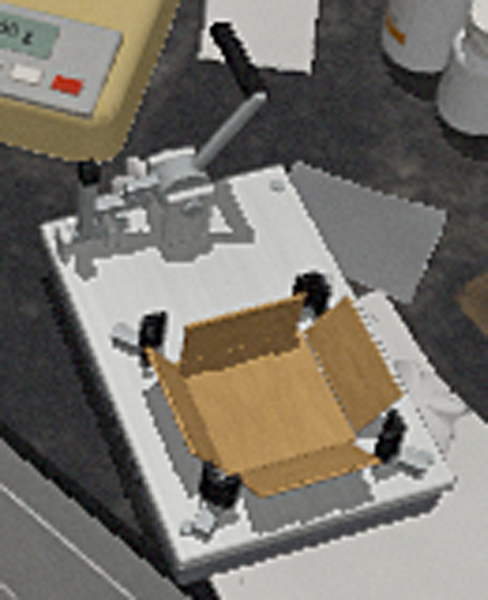

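View pics/tc.png

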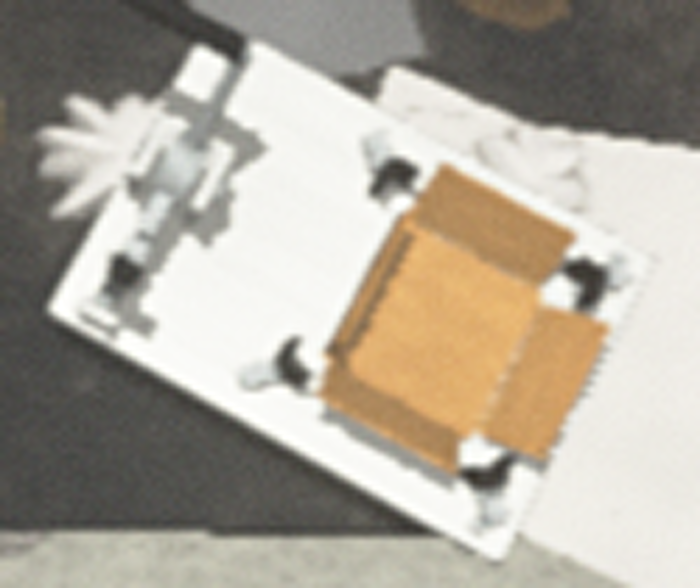

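Top crop (5.6x, offset 280,160) plate corners: front-left (50,310), front-right (500,560), rear-right (652,255), rear-left (200,45). Scene crop (3.75x, offset 260,165), the same corners: (42,228), (182,555), (452,480), (287,165). The wall free edges and the catch tip at (88,172)/(122,272) are visible in both views. The handle bar runs (218,30) to (262,95) in the scene crop.

```bash
cat >h.py <<'E'
from rig import arm
import numpy as np
from scipy.optimize import least_squares
from scipy.spatial.transform import Rotation as R
np.set_printoptions(precision=3,suppress=True)
def proj(n,p):
    c=arm.get_calibration(n);f=192/np.tan(np.radians(c["fovy"])/2)
    q=np.linalg.inv(c["T"])@np.append(p,1);return np.array([c["cx"]+f*q[0]/q[2],c["cy"]+f*q[1]/q[2]])
def W(v,p):
    c,s=np.cos(v[2]),np.sin(v[2]);return np.array([v[0]+c*p[0]-s*p[1],v[1]+s*p[0]+c*p[1],p[2]])
def px(n,u):
    u=np.array(u,float);return u/3.75+[260,165] if n=="scene" else u/5.6+[280,160]
def edge(w,a,d=45):
    r=45+d*np.cos(a);z=52+d*np.sin(a)
    return {"near":(-r,-85,z),"far":(r,-85,z),"side":(0,-85-r,z)}[w]
E
python3 - <<'E'
from h import *
K=[(-95,100,50),(-95,-175,50),(95,-175,50),(95,100,50)]
P={"top":[(50,310),(500,560),(652,255),(200,45)],"scene":[(42,228),(182,555),(452,480),(287,165)]}
for ns in(["top"],["scene"],["top","scene"]):
    f=lambda v:np.concatenate([proj(n,W(v,k))-px(n,u) for n in ns for k,u in zip(K,P[n])])
    r=least_squares(f,[470,-200,-.5],x_scale=[10,10,.1],diff_step=1e-5);print(ns,r.x,r.fun)
v=r.x;np.save("v.npy",v)
O={"near":{"top":(390,433),"scene":(180,409)},"far":{"top":(509,202),"scene":(374,345)},"side":{"top":(576,392),"scene":(322,478)}}
for w in O:
    for n in O[w]:
        A=np.linspace(.5,1.2,71);e=[np.linalg.norm(proj(n,W(v,edge(w,a)))-px(n,O[w][n])) for a in A];i=np.argmin(e);print(w,n,A[i],e[i])
ct=W(v,(-70,75,129));lg=W(v,(90*np.sin(.6),117,90+90*np.cos(.6)))
print("pred catch",(proj("scene",ct)-[260,165])*3.75,(proj("top",ct)-[280,160])*5.6,"lever",(proj("scene",lg)-[260,165])*3.75,(proj("top",lg)-[280,160])*5.6)
for k,p in dict(catch=(-70,75,129),lev=(51,117,164),stop=(-47,117,167),tray=(0,-85,50)).items():print(k,W(v,p))
E
```

```text
['top'] [ 505.135 -222.42    -0.488] [-1.273  2.247  0.622  1.292  0.356  0.039  0.281 -3.873]
['scene'] [ 512.842 -225.657   -0.519] [-0.18  -1.912 -0.893  1.488  1.696  0.248 -0.73  -0.754]
['top', 'scene'] [ 509.258 -224.484   -0.505] [-0.802  0.174  0.344  0.5    1.023 -0.218  1.619 -5.371 -1.733 -0.885
 -1.053  2.437  1.113  0.16  -2.513 -0.497]
near top 0.99 0.6259382357709614
near scene 1.07 4.251296790884167
far top 1.0 0.4796112781990972
far scene 0.81 0.27772486506474386
side top 0.73 0.6288163795444777
side scene 0.76 0.9138840261711184
pred catch [ 83.998 172.86 ] [121.558 270.848] lever [229.518  55.099] [167.777  13.271]
catch [ 484.25  -124.988  129.   ]
lev [ 610.473 -146.731  164.   ]
stop [524.691 -99.345 167.   ]
tray [ 468.158 -298.887   50.   ]
```

```bash
python3 - <<'E'
from h import *
from scipy.optimize import brentq
D=[("top",(-95,100,50),(50,310)),("top",(-95,-175,50),(500,560)),("top",(95,-175,50),(652,255)),
("scene",(-95,100,50),(42,228)),("scene",(-95,-175,50),(182,555)),("scene",(95,-175,50),(452,480)),("scene",(95,100,50),(287,165)),
("top",(-70,75,129),(122,272)),("scene",(-70,75,129),(88,172)),("scene",(51,117,164),(238,62)),
("top",(45,-130,52),(540,290)),("top",(-45,-130,52),(478,432)),("scene",(45,-130,52),(355,443)),("scene",(-45,-130,52),(225,470)),("scene",(45,-40,52),(305,335))]
f=lambda v:np.concatenate([proj(n,W(v,k))-px(n,u) for n,k,u in D])
r=least_squares(f,[510,-225,-.5],x_scale=[10,10,.1],diff_step=1e-5,loss="soft_l1");v=r.x
print(v);print(r.fun.reshape(-1,2));np.save("v.npy",v)
O={"near":{"top":(390,433),"scene":(180,409)},"far":{"top":(509,202),"scene":(374,345)},"side":{"top":(576,392),"scene":(322,478)}}
for w in O:
    g=lambda a:np.concatenate([proj(n,W(v,edge(w,a[0])))-px(n,O[w][n]) for n in O[w]])
    r=least_squares(g,[.8],diff_step=1e-4);print(w,r.x,r.fun)
E
```

```text
[ 511.311 -226.327   -0.515]
[[-0.319 -0.948]
 [ 0.361  0.177]
 [ 1.622 -0.209]
 [-0.47  -1.318]
 [-0.762  2.185]
 [ 1.762  0.639]
 [-1.045 -0.384]
 [ 0.464 -1.273]
 [ 0.201 -0.121]
 [-0.646 -1.806]
 [ 1.115  0.27 ]
 [-1.394  0.744]
 [ 0.36  -0.504]
 [ 0.534  1.974]
 [-1.592 -1.461]]
near [0.999] [-0.219 -0.991 -2.602 -3.227]
far [0.961] [ 0.356 -0.8   -0.622 -0.424]
side [0.764] [ 0.591 -0.833 -0.41   0.167]
```

```bash
cat >st.py <<'E'
from h import *
v=np.load("v.npy");s=arm.read_state();c,sn=np.cos(v[2]),np.sin(v[2])
Rf=np.array([[c,-sn,0],[sn,c,0],[0,0,1]]);p=Rf.T@(s["eef_pos"]-[v[0],v[1],0])
print("t",s["t"],"fixTCP",p,"F",Rf.T@s["force"],"open",round(s["opening"],1),"grip",s["grip_force"],"wr",s["eef_pos"])
print("rot err",R.from_matrix(np.diag([-1,1,-1.])@Rf.T@s["tool_rot"]).as_rotvec())
E
python3 -m handwheel '[0,0,0,0,0,0.18,255, -0.052,-0.032,0,0,0,0,255, -0.052,-0.032,0,0,0,0,255, -0.052,-0.032,0,0,0,0,255, -0.052,-0.032,0,0,0,0,255]'
python3 -m handwheel '[-0.052,-0.032,0,0,0,0,255, -0.052,-0.032,0,0,0,0,255, -0.052,-0.032,0,0,0,0,255, -0.052,-0.032,0,0,0,0,255, 0,0,0,0,0,0,255]'
python3 st.py
```

```text
t: 0.72
eef_pos: [324.2, 374.4, 239.3]
tool_rot: [[-0.87, 0.493, -0.0], [0.493, 0.87, -0.0], [-0.0, -0.0, -1.0]]
force: [1.2, -0.1, -0.4]
opening: 44.9
grip_force: 0.0
t: 1.35
eef_pos: [444.1, 158.7, 239.5]
tool_rot: [[-0.866, 0.499, 0.001], [0.499, 0.866, -0.001], [-0.002, 0.0, -1.0]]
force: [0.1, 1.1, -0.1]
opening: 1.7
grip_force: 0.0
t 1.35 fixTCP [-248.203  301.945  239.495] F [-0.445  0.956 -0.052] open 1.7 grip 0.0 wr [444.054 158.709 239.495]
rot err [-0.    -0.002  0.008]
```

```bash

python3 -m handwheel '[-0.021,-0.0553,0,0,0,-0.008,255, -0.021,-0.0553,0,0,0,0,255, -0.021,-0.0553,0,0,0,0,255, -0.021,-0.0553,0,0,0,0,255, -0.021,-0.0553,0,0,0,0,255]' >/dev/null
python3 -m handwheel '[-0.021,-0.0553,0,0,0,0,255, -0.021,-0.0553,0,0,0,0,255, 0,0,0.048,0,0,0,255, 0,0,0.048,0,0,0,255, 0,0,0.03,0,0,0,255]' >/dev/null
python3 st.py
python3 - <<'E'
from h import *
import cv2
cv2.imwrite("pics/s1.png",cv2.resize(arm.read_camera("scene")[150:330,240:400],None,fx=3.3,fy=3.3,interpolation=2))
E
```

```text
t 2.6 fixTCP [-104.177  -81.132  111.597] F [0.315 0.488 0.088] open 0.8 grip 0.0 wr [ 380.685 -245.613  111.597]
rot err [-0.001  0.003 -0.008]
```

View pics/s1.png

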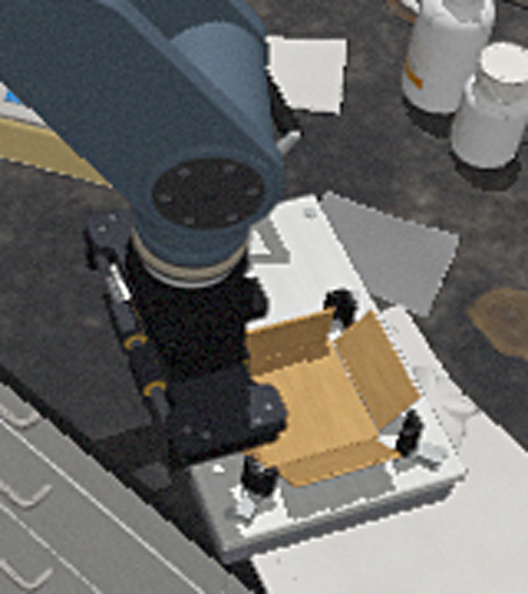

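```bash

python3 -m handwheel '[0,-0.004,0.017,0,0,0,255, -0.009,0,0,0,0,0,255, -0.009,0,0,0,0,0,255, 0,0,0,0,0,0,255]' >/dev/null; python3 st.py
python3 -m handwheel '[-0.005,0,-0.002,0,0,0,255, -0.005,0,-0.002,0,0,0,255, -0.005,0,-0.001,0,0,0,255, -0.005,0,-0.001,0,0,0,255, 0,0,0,0,0,0,255]' >/dev/null; python3 st.py
python3 -m handwheel '[-0.003,0,-0.001,0,0,0,255, -0.002,0,0,0,0,0,255, 0,0,0,0,0,0,255]' >/dev/null; python3 st.py
```

```text
t 3.15 fixTCP [-82.988 -86.229  97.558] F [-0.097 -0.45   0.465] open 0.3 grip 0.0 wr [ 396.613 -260.486   97.558]
rot err [ 0.001 -0.003 -0.008]
t 3.775 fixTCP [-63.755 -86.376 102.654] F [ 0.576 -0.108  0.393] open 0.6 grip 0.0 wr [ 413.278 -270.09   102.654]
rot err [ 0.    -0.002 -0.007]
t 4.15 fixTCP [-59.408 -86.21  103.529] F [0.307 0.098 0.633] open 0.7 grip 0.0 wr [ 417.144 -272.086  103.529]
rot err [ 0.    -0.    -0.007]
```

```bash

for i in 1 2 3; do python3 -m handwheel '[-0.002,0,0,0,0,0,255, 0,0,0,0,0,0,255]' >/dev/null; python3 st.py|head -1; done
python3 - <<'E'
from h import *
import cv2
cv2.imwrite("pics/s2.png",cv2.resize(arm.read_camera("scene")[215:330,265:400],None,fx=4,fy=4,interpolation=2))
E
```

```text
t 4.4 fixTCP [-57.984 -86.095 103.499] F [-0.589 -0.715 -0.227] open 0.7 grip 0.5431160051375628 wr [ 418.439 -272.687  103.499]
t 4.65 fixTCP [-57.649 -85.996 103.454] F [-5.301 -1.697  4.209] open 0.4 grip 2.4732968397438526 wr [ 418.78  -272.767  103.454]
t 4.9 fixTCP [-57.456 -85.874 103.339] F [-7.348 -2.166  5.821] open 0.3 grip 3.9908242598176003 wr [ 419.008 -272.756  103.339]
```

View pics/s2.png

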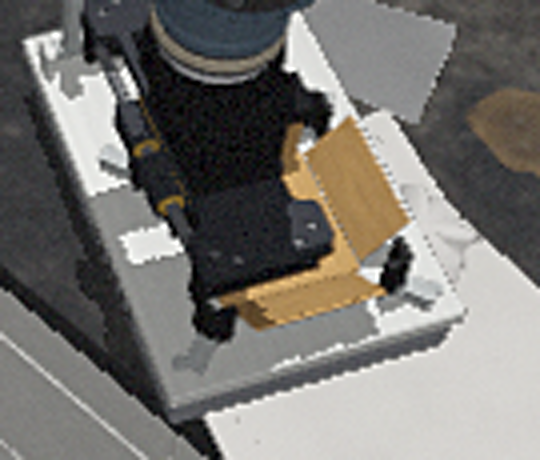

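Stop felt at fixture x = -57.6, matching the expected geometry, so the near wall is up. Next is the side wall.

```bash

python3 -m handwheel '[0.025,0,0,0,0,0,255, 0.006,0,-0.03,0,0,0,255, 0,-0.06,0,0,0,0,255, 0,-0.06,0,0,0,0,255, -0.04,0,0,0,0,0,255]' >/dev/null;
python3 -m handwheel '[-0.05,0,0,0,0,0.008,255, 0,0,0,0,0,0,255]' >/dev/null; python3 st.py
```

```text
t 5.825 fixTCP [  10.869 -207.149  134.064] F [ 0.321  0.728 -0.585] open 0.5 grip 0.0 wr [ 418.726 -411.953  134.064]
rot err [ 0.003 -0.007  0.   ]
```

```bash

python3 -m handwheel '[0.01,0,0.023,0,0,0,255, 0,0,0.023,0,0,0,255, 0,0.012,0,0,0,0,255, 0,0.01,0,0,0,0,255, 0,0,0,0,0,0,255]' >/dev/null; python3 st.py
python3 -m handwheel '[0,0.004,-0.002,0,0,0,255, 0,0.004,-0.003,0,0,0,255, 0,0.005,-0.003,0,0,0,255, 0,0.005,-0.003,0,0,0,255, 0,0,0,0,0,0,255]' >/dev/null; python3 st.py
python3 -m handwheel '[0,0.005,-0.002,0,0,0,255, 0,0.005,-0.002,0,0,0,255, 0,0.005,-0.001,0,0,0,255, 0,0,0,0,0,0,255]' >/dev/null; python3 st.py
for i in 1 2 3; do python3 -m handwheel '[0,0.002,0,0,0,0,255, 0,0,0,0,0,0,255]' >/dev/null; python3 st.py|head -1; done
```

```text
t 6.45 fixTCP [  -3.504 -182.525   88.545] F [-0.753  0.563  0.291] open 0.4 grip 0.0 wr [ 418.348 -383.443   88.545]
rot err [ 0.    -0.001 -0.001]
t 7.075 fixTCP [  -3.27  -165.675   99.176] F [ 0.016 -1.466  1.299] open 0.5 grip 0.7519950717687607 wr [ 426.852 -368.894   99.176]
rot err [ 0.001 -0.002  0.001]
t 7.575 fixTCP [  -4.254 -149.67   103.371] F [ 0.349 -0.637 -0.64 ] open 0.3 grip 0.0 wr [ 433.88  -354.482  103.371]
rot err [-0.001  0.001  0.   ]
t 7.825 fixTCP [  -4.053 -148.37   103.354] F [-0.711 -0.769  0.161] open 0.5 grip 0.0 wr [ 434.695 -353.449  103.354]
t 8.075 fixTCP [  -3.906 -146.539  103.506] F [-0.665 -0.1   -0.232] open 0.4 grip 0.0846214487683028 wr [ 435.725 -351.928  103.506]
t 8.325 fixTCP [  -3.764 -144.493  103.589] F [ 0.909 -1.441 -0.06 ] open 0.7 grip 0.09579251207469497 wr [ 436.857 -350.218  103.589]
```

```bash

for i in 1 2 3; do python3 -m handwheel '[0,0.0015,0,0,0,0,255, 0,0,0,0,0,0,255]' >/dev/null; python3 st.py|head -1; done
```

```text
t 8.575 fixTCP [  -3.742 -143.019  103.581] F [ 0.091 -0.1    0.045] open 0.4 grip 0.11097109785623616 wr [ 437.602 -348.946  103.581]
t 8.825 fixTCP [  -3.765 -141.497  103.538] F [ 0.254 -0.305 -0.569] open 0.2 grip 0.10324331698939204 wr [ 438.332 -347.61   103.538]
t 9.075 fixTCP [  -3.803 -139.967  103.539] F [ 0.42  -1.055 -0.331] open 0.1 grip 0.09044461883604527 wr [ 439.052 -346.26   103.539]
```

```bash

python3 - <<'E'
from h import *
import cv2
a=cv2.resize(arm.read_camera("scene")[215:330,265:400],None,fx=4,fy=4,interpolation=2)
b=cv2.resize(arm.read_camera("top")[175:265,335:405],None,fx=5.1,fy=5.1,interpolation=2)[:460,:250]
h=np.zeros((460,800,3),np.uint8);h[:a.shape[0],:540]=a;h[:b.shape[0],550:800]=b[:,:250];cv2.imwrite("pics/s3.png",h)
E
```

```text
(no output)
```

View pics/s3.png

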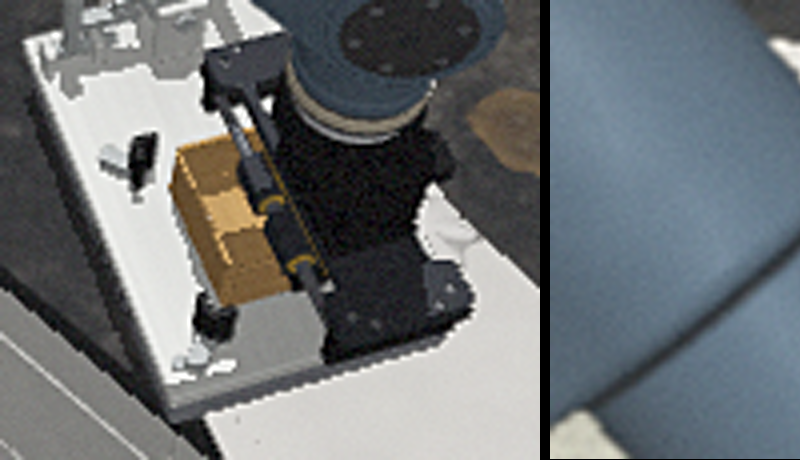

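The near wall is upright, and the side wall is nearly up against the finger at about (265,295). I'll keep pressing until the stop is felt.

```bash

for i in 1 2 3; do python3 -m handwheel '[0,0.0015,0,0,0,0,255, 0,0,0,0,0,0,255]' >/dev/null; python3 st.py|head -1; done
```

```text
t 9.425 fixTCP [  -3.881 -138.51   103.538] F [ 0.575 -0.185  0.642] open -0.0 grip 0.1398524604155682 wr [ 439.702 -344.953  103.538]
t 9.675 fixTCP [  -3.83  -137.971  103.562] F [-1.041 -4.527 -0.126] open 0.5 grip 2.4330885149538517 wr [ 440.011 -344.509  103.562]
t 9.925 fixTCP [  -3.769 -137.715  103.602] F [-2.649 -8.901 -1.024] open 0.1 grip 4.386385912075639 wr [ 440.191 -344.317  103.602]
```

```bash

python3 -m handwheel '[0,-0.025,0,0,0,0,255, 0,-0.02,-0.03,0,0,0,255, -0.06,0,0,0,0,0,255, -0.06,0,0,0,0,0,255, 0,0.05,0,0,0,0,255]' >/dev/null;
python3 -m handwheel '[0,0.05,0,0,0,0,255, 0,0,0,0,0,0,255]' >/dev/null; python3 st.py
```

```text
t 10.8 fixTCP [115.298 -75.747 132.934] F [ 0.514 -0.962 -1.136] open 0.5 grip 0.0 wr [ 574.335 -349.043  132.934]
rot err [-0.003  0.002 -0.004]
```

```bash

python3 -m handwheel '[0,-0.009,0.02,0,0,0,255, 0,0,0.018,0,0,0,255, 0.013,0,0,0,0,0,255, 0.013,0,0,0,0,0,255, 0,0,0,0,0,0,255]' >/dev/null; python3 st.py
python3 -m handwheel '[0.005,0,-0.002,0,0,0,255, 0.005,0,-0.002,0,0,0,255, 0.005,0,-0.002,0,0,0,255, 0.005,0,-0.001,0,0,0,255, 0,0,0,0,0,0,255]' >/dev/null; python3 st.py
for i in 1 2 3 4 5; do python3 -m handwheel '[0.002,0,0,0,0,0,255, 0,0,0,0,0,0,255]' >/dev/null; python3 st.py|head -1; done
```

```text
t 11.425 fixTCP [ 88.77  -89.899  95.927] F [ 0.965  0.458 -0.096] open 0.4 grip 0.0 wr [ 544.278 -348.291   95.927]
rot err [-0.     0.001  0.001]
t 12.05 fixTCP [ 69.248 -89.51  102.489] F [0.568 0.347 0.086] open 0.6 grip 0.06399171037628548 wr [ 527.481 -338.335  102.489]
rot err [-0.     0.002  0.001]
t 12.3 fixTCP [ 67.839 -89.609 102.264] F [-0.069  0.818  0.668] open 0.6 grip 0.12908179276564624 wr [ 526.205 -337.728  102.264]
t 12.55 fixTCP [ 65.962 -89.682 102.431] F [0.433 0.643 0.297] open 0.6 grip 0.16927813667280134 wr [ 524.536 -336.866  102.431]
t 12.8 fixTCP [ 63.984 -89.699 102.535] F [1.364 0.286 0.386] open 0.3 grip 0.1594067256519338 wr [ 522.806 -335.906  102.535]
t 13.05 fixTCP [ 61.948 -89.677 102.514] F [ 0.836 -0.289  0.492] open 0.3 grip 0.13560396168941224 wr [ 521.046 -334.884  102.514]
t 13.3 fixTCP [ 59.925 -89.674 102.525] F [0.598 0.035 0.488] open 0.7 grip 0.11067502462992707 wr [ 519.286 -333.885  102.525]
```

```bash

for i in 1 2 3 ; do python3 -m handwheel '[0.002,0,0,0,0,0,255, 0,0,0,0,0,0,255]' >/dev/null; python3 st.py|head -1; done
```

```text
t 13.55 fixTCP [ 57.915 -89.648 102.512] F [-0.412  0.052  0.025] open 0.6 grip 0.09161606750467399 wr [ 517.55  -332.873  102.512]
t 13.8 fixTCP [ 55.956 -89.66  102.526] F [ 0.221 -0.176  1.091] open 0.6 grip 0.10792444925755262 wr [ 515.839 -331.918  102.526]
t 14.05 fixTCP [ 54.864 -89.702 102.623] F [ 1.824 -0.001 -0.828] open 0.5 grip 1.1517403274774551 wr [ 514.868 -331.416  102.623]
```

```bash

python3 -m handwheel '[0.002,0,0,0,0,0,255, 0.001,0,0,0,0,0,255, 0,0,0,0,0,0,255]' >/dev/null; python3 st.py|head -1
python3 -m handwheel '[-0.025,0,0,0,0,0,255, 0,0,-0.04,0,0,0,255, 0,0,-0.04,0,0,0,255, 0.03,0.04,0,0,0,0,255, 0.03,0.04,0,0,0,0,255]' >/dev/null;
python3 -m handwheel '[0.03,0.04,0,0,0,0,255, 0.03,0.04,0,0,0,0,255, 0.03,0.04,0,0,0,0,255, 0,0,0,0,0,0,255]' >/dev/null; python3 st.py
python3 - <<'E'
from h import *
import cv2
a=cv2.resize(arm.read_camera("scene")[165:325,260:390],None,fx=3.6,fy=3.6,interpolation=2)
cv2.imwrite("pics/s4.png",a)
E
```

```text
t 14.425 fixTCP [ 54.48  -89.741 102.749] F [ 6.447  1.264 -4.489] open 0.3 grip 3.6106692999601364 wr [ 514.515 -331.261  102.749]
t 15.55 fixTCP [-77.89  112.299 182.265] F [ 0.041  0.711 -0.193] open 0.1 grip 0.0 wr [498.847 -90.23  182.265]
rot err [ 0.001  0.005 -0.004]
```

View pics/s4.png

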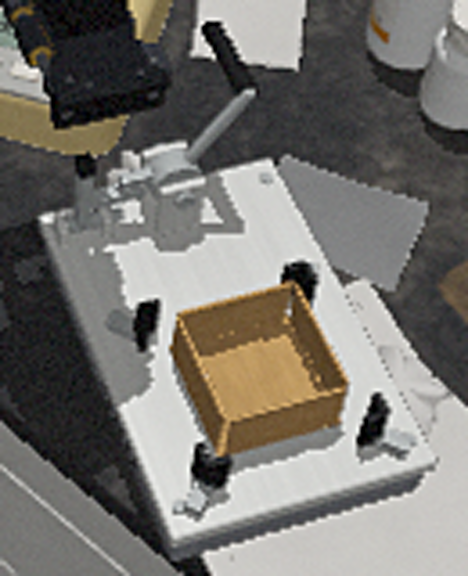

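All three walls stand upright. The lever is at rear rest, and the catch at (88,170) is upright. Now I'll flip the catch.

```bash

python3 -m handwheel '[-0.006,0,0.024,0,0,0,255, 0,0,0.023,0,0,0,255, 0,-0.008,0,0,0,0,255, 0,-0.006,0,0,0,0,255, 0,0,0,0,0,0,255]' >/dev/null; python3 st.py
python3 -m handwheel '[0,-0.007,0,0,0,0,255, 0,-0.007,0,0,0,0,255, 0,-0.007,0,0,0,0,255, 0,-0.007,0,0,0,0,255, 0,0,0,0,0,0,255]' >/dev/null; python3 st.py
python3 -m handwheel '[0,-0.006,0.001,0,0,0,255, 0,-0.006,0.002,0,0,0,255, 0,-0.006,0.002,0,0,0,255, 0,-0.005,0.003,0,0,0,255, 0,0,0,0,0,0,255]' >/dev/null; python3 st.py
```

```text
t 16.225 fixTCP [-66.749  95.44  136.429] F [-0.511 -0.479 -0.27 ] open 0.4 grip 0.0 wr [ 500.237 -110.389  136.429]
rot err [-0.    -0.002  0.002]
t 16.85 fixTCP [-67.916  67.711 135.446] F [ 0.283  1.362 -0.19 ] open 0.1 grip 0.0 wr [ 485.563 -133.945  135.446]
rot err [0.    0.001 0.001]
t 17.475 fixTCP [-67.753  44.761 127.273] F [-0.436 -0.927  0.014] open 0.7 grip 0.0 wr [ 474.399 -153.998  127.273]
rot err [0.001 0.001 0.001]
```

```bash

python3 -m handwheel '[0,-0.005,0.004,0,0,0,255, 0,-0.004,0.004,0,0,0,255, 0,-0.003,0.003,0,0,0,255, 0,0,0,0,0,0,255]' >/dev/null; python3 st.py|head -1
for i in 1 2 3; do python3 -m handwheel '[0,-0.0015,0.002,0,0,0,255, 0,0,0,0,0,0,255]' >/dev/null; python3 st.py|head -1; done
```

```text
t 17.975 fixTCP [-67.682  33.131 116.305] F [0.307 0.451 0.097] open 0.6 grip 0.16903814859688282 wr [ 468.731 -164.154  116.305]
t 18.225 fixTCP [-67.547  32.541 115.412] F [-1.172  3.445  8.145] open 0.4 grip 3.76564621925354 wr [ 468.558 -164.734  115.412]
t 18.475 fixTCP [-67.383  31.999 114.565] F [-2.322  7.001 16.71 ] open 0.6 grip 7.770994221791625 wr [ 468.434 -165.286  114.565]
t 18.725 fixTCP [-67.268  31.512 113.78 ] F [-4.276 13.28  26.601] open 0.7 grip 12.621803053189069 wr [ 468.294 -165.767  113.78 ]
```

The catch is at its stop. Next I lift, cross over the handle, turn 90° and open.

```bash

python3 -m handwheel '[0,0,-0.06,0,0,0,255, 0,0,-0.06,0,0,0,200, -0.039,0.029,0,0,0,0,100, -0.039,0.029,0,0,0,0,0, -0.039,0.029,0,0,0,0,0]' >/dev/null; python3 st.py
python3 -c "
from h import *
print(arm.read_state()['q'])"
```

```text
t 19.35 fixTCP [ 50.476 116.212 231.052] F [1.02  0.357 0.591] open 32.1 grip 0.0 wr [ 612.485 -150.059  231.052]
rot err [ 0.001 -0.001  0.001]
[-0.417  0.544  1.427 -0.001  1.169 -1.471]
```

```bash

python3 -m handwheel '[0,0,0,0,0,0.175,0, 0,0,0,0,0,0.175,0, 0,0,0,0,0,0.175,0, 0,0,0,0,0,0.175,0, 0,0,0,0,0,0.175,0]' >/dev/null
python3 -m handwheel '[0,0,0,0,0,0.175,0, 0,0,0,0,0,0.175,0, 0,0,0,0,0,0.175,0, 0,0,0,0,0,0.17,0, 0,0,0,0,0,0,0]' >/dev/null; python3 st.py
python3 - <<'E'
from h import *
import cv2
a=cv2.resize(arm.read_camera("scene")[165:325,260:390],None,fx=3.6,fy=3.6,interpolation=2)
cv2.imwrite("pics/s5.png",a)
E
```

```text
t 20.6 fixTCP [ 49.197 115.445 230.323] F [ 0.011  0.251 -0.45 ] open 87.2 grip 0.0 wr [ 610.994 -150.096  230.323]
rot err [ 0.001 -0.     1.569]
```

View pics/s5.png

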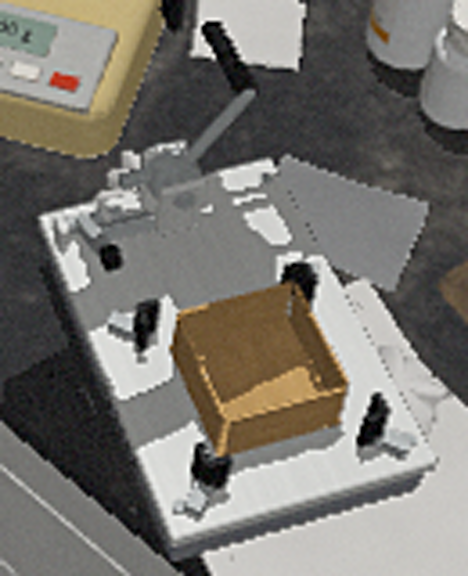

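The catch thumb is now at (110,256), lying towards the tray, so it is flipped. Descend over the bar and close.

```bash

python3 -m handwheel '[0.002,0.001,0.03,0,0,0,0, 0,0,0.025,0,0,0,0, 0,0,0.014,0,0,0,0, 0,0,0,0,0,0,0]'>/dev/null; python3 st.py|head -1
python3 -m handwheel '[0,0,0,0,0,0,255, 0,0,0,0,0,0,255, 0,0,0,0,0,0,255, 0,0,0,0,0,0,255, 0,0,0,0,0,0,255]'>/dev/null; python3 st.py|head -1
```

```text
t 21.15 fixTCP [ 49.741 117.632 160.522] F [-0.125  0.232 -0.707] open 87.4 grip 0.0 wr [ 612.545 -148.46   160.522]
t 21.775 fixTCP [ 50.418 117.806 161.716] F [ 0.05   0.677 -0.141] open 45.0 grip 0.0 wr [ 613.22  -148.643  161.716]
```

```bash

python3 -m handwheel '[0,0,0,0,0,0,255, 0,0,0,0,0,0,255, 0,0,0,0,0,0,255, 0,0,0,0,0,0,255, 0,0,0,0,0,0,255]'>/dev/null; python3 st.py|head -1
```

```text
t 22.4 fixTCP [ 48.907 117.813 161.246] F [-4.202  0.441  3.06 ] open 14.9 grip 29.97565621510148 wr [ 611.908 -147.892  161.246]
```

```bash

python3 -m handwheel '[0,-0.0077,-0.0047,0,0,0,255, 0,-0.0081,-0.0039,0,0,0,255, 0,-0.0084,-0.0031,0,0,0,255, 0,-0.0087,-0.0022,0,0,0,255, 0,0,0,0,0,0,255]'>/dev/null; python3 st.py|head -1
python3 -m handwheel '[0,-0.0089,-0.0013,0,0,0,255, 0,-0.009,-0.0005,0,0,0,255, 0,-0.009,0.0005,0,0,0,255, 0,-0.0089,0.0013,0,0,0,255, 0,0,0,0,0,0,255]'>/dev/null; python3 st.py|head -1
```

```text
t 23.025 fixTCP [ 19.019 117.739 177.177] F [ 4.433 -0.323 -0.341] open 14.9 grip 30.003249943256378 wr [ 585.862 -133.233  177.177]
t 23.65 fixTCP [-13.808 117.903 179.303] F [ 4.492 -0.972  7.809] open 15.0 grip 30.013242959976196 wr [ 557.375 -116.92   179.303]
```

```bash

python3 -m handwheel '[0,-0.0087,0.0022,0,0,0,255, 0,-0.0084,0.0031,0,0,0,255, 0,0,0,0,0,0,255]'>/dev/null; python3 st.py|head -1
python3 -m handwheel '[0,-0.006,0.0025,0,0,0,255, 0,-0.006,0.003,0,0,0,255, 0,0,0,0,0,0,255]'>/dev/null; python3 st.py|head -1
python3 -m handwheel '[0,-0.003,0.0015,0,0,0,255, 0,0,0,0,0,0,255]'>/dev/null; python3 st.py|head -1
```

```text
t 24.025 fixTCP [-31.675 117.905 173.622] F [ 4.768 -1.009  9.381] open 15.0 grip 30.012547373771667 wr [ 541.827 -108.116  173.622]
t 24.4 fixTCP [-43.294 117.938 167.814] F [ 5.536 -1.15   7.268] open 14.9 grip 30.06745512597263 wr [ 531.732 -102.365  167.814]
t 24.65 fixTCP [-45.616 117.948 166.425] F [ 5.8   -0.504  7.016] open 15.1 grip 30.0829753652215 wr [ 529.716 -101.211  166.425]
```

```bash

for i in 1 2 3 4; do python3 -m handwheel '[0,-0.0015,0.001,0,0,0,255, 0,0,0,0,0,0,255]'>/dev/null; python3 st.py|head -1;done
```

```text
t 24.9 fixTCP [-47.196 117.953 165.36 ] F [ 6.735 -1.845  6.028] open 14.9 grip 30.135817788541317 wr [ 528.343 -100.429  165.36 ]
t 25.15 fixTCP [-48.72  117.952 164.281] F [ 5.572 -0.862  6.397] open 15.1 grip 30.15857633203268 wr [527.017 -99.679 164.281]
t 25.4 fixTCP [-49.462 117.951 163.709] F [ 5.412 -1.6    7.613] open 14.9 grip 30.16863316297531 wr [526.37  -99.315 163.709]
t 25.65 fixTCP [-49.611 118.006 163.565] F [ 6.659 -1.895 11.17 ] open 15.2 grip 30.186325795948505 wr [526.268 -99.193 163.565]
```

```bash

for i in 1 2; do python3 -m handwheel '[0,-0.002,0.001,0,0,0,255, 0,0,0,0,0,0,255]'>/dev/null; python3 st.py|head -1;done
python3 - <<'E'
from h import *
import cv2
a=cv2.resize(arm.read_camera("scene")[165:325,260:390],None,fx=3.6,fy=3.6,interpolation=2)
cv2.imwrite("pics/s6.png",a)
E
```

```text
t 25.9 fixTCP [-49.747 118.007 163.443] F [ 8.539 -1.63  12.251] open 14.8 grip 30.199683587998152 wr [526.151 -99.126 163.443]
t 26.15 fixTCP [-49.959 118.024 163.267] F [10.497 -1.91  15.906] open 15.3 grip 30.212915036827326 wr [525.974 -99.006 163.267]
```

View pics/s6.png

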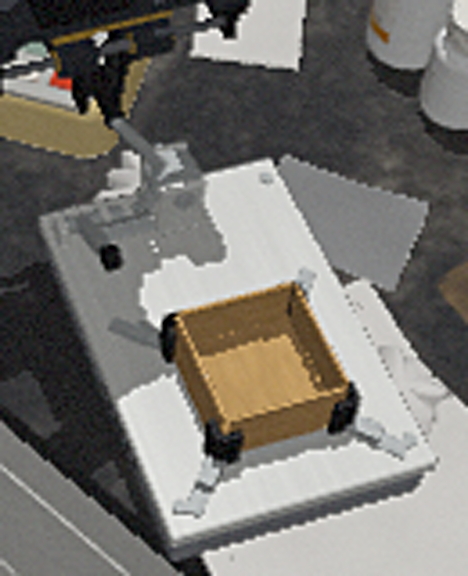

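The jaws have closed onto the corners, e.g. at (225,440) and (343,405). All walls are upright, the catch is flipped at (110,256), and the lever is held at its stop.

```bash
python3 -c "
from rig import arm
print(arm.finish_job())"
```

```text
the job is handed in; nothing more can be done
None
```

The job is handed in: all three walls were raised to their stops, then the catch was flipped to its stop, and the lever was pulled forward and is held against its stop; the arm stayed well clear of the vial, tape and marker, though I took no final picture of them.

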